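# Hold the hidden bolt head of a spring tensioner for the nut runner

### The job

Slide the tensioner's carriage along its slideway until the brass nut is straight in line with the fixed nut runner's socket, and let go of it there. Then reach down into the narrow gap behind the blue bracket, grip the hidden hexagon bolt head, turn it against its spring until the yellow pointer points at the red mark, and hold it there so that it cannot turn back: finish while still gripping the head, pointer on the mark and nut still in line with the socket. Do not touch the pointer, and leave the tape roll, tin, dropper bottle and spanner alone.

Things in the scene. Friction and masses are not known exactly. Their poses are not given: they have to be found in the camera images.
- slideway: fixed grey slideway on the worktop, 120 x 360 x 20 mm, with two steel guide rails. Its own y axis is the direction in which the carriage slides (its yaw varies); its x axis points away from the robot, parallel to the bolt's axis.
- carriage (a joint): position of the carriage along the slideway's +y, in m, range -0.10 to 0.08. It carries the blue U bracket with the bolt, and the post; about 7 N of friction hold it where it is left; 1.1 kg. From every start it must move toward +y (the robot's left), by 40 to 140 mm.
- post_grip (a point): middle of the black cap (20 mm diameter, 26 mm high, rounded top) of the steel post on the carriage's -y end; its top is 13 mm above this point and 122 mm above the worktop. The cap can be gripped from above or pushed, to slide the carriage. The axis of the post is 40 mm to the side of the bracket's edge.
- nut_center (a point): centre of the brass nut (19 mm across flats) on the robot's side of the blue bracket, on the bolt's axis, 88 mm above the worktop. Its orientation is that of the carriage (the slideway's). In line: this point on the socket's axis.
- head_center (a point): centre of the steel hexagon bolt head (24 mm across flats, 18 mm thick along the bolt's axis, which is x), 88 mm above the worktop, 41 mm behind the nut's centre, in the gap of the U bracket: front web 25 mm before this point, its top 24 mm above the axis; rear wall 30 mm behind, its top 8 mm above the axis. This frame does not turn with the bolt.
- bolt_head: the same hexagon head as a body; origin at its centre. It turns with the bolt about x; two of its flats are normal to its own y axis, so fingers closing along that y meet flat faces. The gap round it is open above and to both sides (the bracket is 104 mm wide) and 51 mm deep below the axis.
- bolt (a joint): angle of the bolt (rad) about the slideway's +x; growing = clockwise as the robot sees it, the pointer going up. It rests within 0.1 of 0; a torsion spring (0.30 N m per rad, friction 0.03 N m) turns it back there when let go; range -0.15 to 0.9. Pointer on the red mark: 0.52. A pair of flats is upright, facing sideways, at 0.26.
- pointer: thin yellow pointer on the front of the bracket that turns with the bolt, pointing to +y (left), tip 36 mm from the bolt's axis; its origin is on the axis at the bracket's back face. The red mark is a radial line on the bracket's front, 15 degrees above level; the pointer at rest droops 15 degrees below level.
- runner: fixed nut runner on a dark stand in front of the slideway: green motor barrel 44 mm in diameter, level, with a steel socket (27 mm diameter) pointing along its own +x, which is parallel to the bolt's axis. Top 112 mm above the worktop. Its origin is on the worktop.
- socket_mouth (a point): centre of the socket's open end, on the runner's axis, 88 mm above the worktop; x along the runner's axis. The parts have about 24 mm clearance when the nut passes in front of it.
- tape: roll of yellowish tape lying flat, 96 mm diameter, 25 mm high; bystander; origin under its centre
- tin: round sample tin with white lid, 60 mm diameter, 40 mm high; bystander; origin under its centre
- dropper: brown dropper bottle with black bulb, 33 mm diameter, 102 mm high; bystander; origin under its centre
- spanner: open-ended steel spanner, 170 mm long, 6 mm thick, lying; bystander; origin under its centre

How it is judged:
On the way, in this order (a step that is already met when the one before it is completed fails the run):
1. the carriage stands with the nut in line with the socket (within 6 mm sideways), fingers off the bolt head (y of nut_center in the frame of socket_mouth between -0.006 and 0.006 m and contact force between the fingers and bolt_head below 0.5 N and velocity of joint carriage between -0.02 and 0.02 m/s), for 0.2 s.
2. the head is gripped and turned so that the pointer is on the red mark (value of joint bolt between 0.42 and 0.62 rad and contact force between the fingers and bolt_head above 8 N and distance between the grasp point and head_center below 0.025 m and contact force between the fingers and pointer below 1 N), for 0.2 s.
At the end, for the whole second after the job is handed in: The nut is within 6 mm sideways of the socket's axis, the bolt is held by the fingers on its head (more than 8 N, the head between the fingers within 25 mm of the grasp point) at 0.52 rad +/- 0.10 (pointer on the red mark), it is not turning, and the fingers do not touch the pointer (all of step 2 and y of nut_center in the frame of socket_mouth between -0.006 and 0.006 m and velocity of joint bolt between -0.1 and 0.1 rad/s); the arm keeps its last pose, push and grip.
It fails at once if the tape roll is moved by more than 20 mm (distance of tape from where it was at the start of the episode above 0.02 m).
It fails at once if the sample tin is moved by more than 20 mm (distance of tin from where it was at the start of the episode above 0.02 m).
It fails at once if the dropper bottle is moved by more than 20 mm (distance of dropper from where it was at the start of the episode above 0.02 m).
It fails at once if the spanner is moved by more than 20 mm (distance of spanner from where it was at the start of the episode above 0.02 m).
It fails at once if the pointer is pushed by the fingers (contact force between the fingers and pointer above 3 N).
It also fails if it takes over 48 s, if anything falls off the work surface, if the arm or the gripper's body presses on something with over 40 N, if the wrist force passes 120 N, or if a joint passes its speed limit or range.

### The arm

A 7-joint arm with a two-finger parallel gripper is mounted at the origin on a cart in front of the work surface, level with it; the furniture and walls round the work are solid. World frame = base frame: x ahead of the robot, y to its left, z up, the work surface at z = 0. Lengths are in m, angles in rad, forces in N, time in s.
With the tool pointing down it reaches from about 0.425 to 0.825 m from the base axis. Payload 3.6 kg.
Tool frame: the origin (TCP) lies at the centre of the arm's flange, where the gripper is bolted on; the fingertips stand 173 mm ahead of it and the grasp point (between the pads) lies 155 mm ahead of it; z points along the fingers, y is the line along which they close (so a half turn about z gives the same grasp; the last joint's range is limited). The gripper opens to 85 mm and grips with 20 to 120 N. Pads are 22 mm wide; open, the fingers measure 114 mm over their backs; the gripper's body (76 mm by 85 mm) begins 54 mm behind the grasp point. The pads swing forward as they close: fully open they stand 13 mm farther back than shut.
Start: joints at [-1.131, 0.615, -0.013, 1.423, 0.008, 1.103, -0.04], TCP at [0.292, 0.581, 0.405] pointing down, gripper open.
Joint ranges: [-3.12, 3.12], [-0.3, 2.06], [-1.34, 1.32], [0.26, 2.42], [-1.36, 4.5], [0.01, 1.98], [-2.84, 2.84]. Speed limits (rad/s): [2.79, 2.79, 3.14, 3.14, 3.14, 3.14, 3.14].

### API

Orientations are given as a 3x3 rotation matrix whose columns are the frame's x, y, z axes.
In Python, from rig import * gives the robot as it stands. The module is installed in compiled form; this text tells all that it offers. Calls block until the motion is done:
- reach(position, orientation): joint-space move of the TCP to a pose.
- move_linear(position, vel=0.15, rot=None): straight line of the TCP; rot=None keeps the orientation; vel is the mean speed in m/s.
- goto_joints(angles): joint-space move.
- set_gripper(opening): finger opening in m; the grip force is fixed at half the most; returns when the fingers have stopped.
- hold(seconds).
- inverse_kinematics(position, orientation): joint angles nearest the present ones, or None.
- get_obs(): the state.
- snapshot(name): name is "scene" or "top"; returns (picture, depth): 480x640x3 uint8, red, green, blue; 480x640 float32, m along the optical axis (not along the pixel's ray), 0 where there is no reading.
- camera_params(name): a dict with "fx", "fy", "cx", "cy" (pixels), "dist" ([k1, k2, p1, p2, k3] as OpenCV has them; the pictures are not rectified), "R" (3x3) and "t" (3): a world point X has camera coordinates R X + t. Camera axes: x right, y down, z forward; pixel columns grow to the right and rows downward; lengths in m; the calibration is good to about 2 mm. A picture is of the moment at which its call begins. camera_params takes no time and is no camera call.
A pose or a line that the arm cannot do raises Unreachable and nothing moves.
- close_job(): hands the job in; it is judged then, once.
Trained networks look in the newest picture that a camera, given by its name, has taken for a name from the list of things; names that differ only in an ending like _2 or _b are one class to them, and where a whole thing is asked for, a point or a joint stands for the part that bears it (a point fixed in the world has none). Each returns a list of dicts, best first, with "confidence" (0 to 1); they miss things now and then, are a little off and sometimes report something else, mostly with a low value. They report only what shows in the picture. A call takes as long as a camera call.
- look_for(query, camera): "at" ([x, y, z] in m, in world coordinates, good to about 4 mm: the middle of the surface that is visible of it).
- mark_of(query, camera): "at" ([x, y, z] in m, in world coordinates, good to about 4 mm: a listed point, or the origin of a listed thing).
The state is a dict: "time": time; "joint_pos": joint angles; "joint_velocities": joint speeds; "effort": joint torques, N m; "ee_pos": TCP position; "tool_rot": TCP orientation; "force": force on the tool from outside, world axes, zero at the start; "wrist_torque": the same for the moment, N m; "gripper_width": finger opening in m; "finger_force": force on a finger pad.
Only numpy, scipy, OpenCV 4.12 (cv2) and the standard library are available. Lean on these libraries where they do the work, as an engineer would, in place of code of your own. Each camera call takes 0.05 s, during which the arm holds its last target. There are 200 camera calls.

## Working session

There is one attempt and no reset: what is moved stays moved. The work goes in short steps, each a Python script; the robot and the scene stay as the last script left them, time stands still between calls to the robot, and variables do not carry over. Pictures are saved under pics/ and viewed, at most 10 in all, crops included, and the job is handed in when it is done.

```bash
mkdir -p pics; python3 - <<'E'
from rig import *
import cv2, numpy as np
for c in ("scene","top"):
    p,d=snapshot(c); cv2.imwrite(f"pics/{c}0.png",p[:,:,::-1]); 
    k=camera_params(c); print(c,{a:np.round(v,3).tolist() for a,v in k.items()})
    for q in ["post_grip","nut_center","head_center","socket_mouth","slideway","runner","pointer","tape","tin","dropper","spanner"]:
        print(q,[(np.round(r["at"],4).tolist(),round(r["confidence"],2)) for r in mark_of(q,c)[:2]])
o=get_obs(); print(o["time"],o["ee_pos"],o["tool_rot"],o["gripper_width"])
E
```

```text
scene {'fx': 588.684, 'fy': 588.684, 'cx': 321.303, 'cy': 240.977, 'dist': [-0.083, 0.0, 0.0, 0.0, 0.0], 'R': [[0.875, -0.485, 0.013], [-0.234, -0.446, -0.864], [0.425, 0.753, -0.503]], 't': [-0.509, 0.163, 0.921]}
post_grip [([0.5509, -0.1001, 0.1089], 0.55)]
nut_center [([0.5035, -0.0108, 0.0898], 0.78), ([0.54, -0.0049, 0.0821], 0.29)]
head_center [([0.5428, -0.0079, 0.092], 0.77)]
socket_mouth [([0.4598, 0.0746, 0.0876], 0.62), ([0.678, -0.3047, -0.0001], 0.37)]
slideway [([0.5077, 0.0606, -0.0014], 0.84)]
runner [([0.4285, 0.0731, -0.0], 0.56)]
pointer [([0.502, -0.0098, 0.0897], 0.58), ([0.5185, -0.0113, 0.0889], 0.36)]
tape [([0.3404, -0.197, -0.0016], 0.87)]
tin [([0.5071, -0.3254, -0.0022], 0.86), ([0.5449, -0.0091, 0.0914], 0.61)]
dropper [([0.6753, -0.3041, 0.0], 0.61)]
spanner [([0.3764, -0.3432, 0.002], 0.79), ([0.5192, -0.0082, 0.0864], 0.43)]
top {'fx': 460.734, 'fy': 460.734, 'cx': 321.866, 'cy': 246.247, 'dist': [-0.09, 0.0, 0.0, 0.0, 0.0], 'R': [[-0.022, -1.0, -0.023], [-0.983, 0.026, -0.183], [0.183, 0.018, -0.983]], 't': [-0.093, 0.509, 0.991]}
post_grip [([0.5532, -0.1005, 0.1085], 0.71), ([0.5442, -0.0067, 0.088], 0.26)]
nut_center [([0.4986, -0.0099, 0.0905], 0.71)]
head_center []
socket_mouth [([0.4559, 0.0779, 0.0886], 0.65), ([0.4321, 0.0727, -0.0009], 0.28)]
slideway [([0.5094, 0.0607, -0.0003], 0.74), ([0.3459, -0.1879, 0.0001], 0.19)]
runner [([0.4307, 0.0739, -0.0021], 0.64), ([0.5427, -0.0051, 0.0901], 0.25)]
pointer [([0.5181, -0.0142, 0.0867], 0.5)]
tape [([0.3463, -0.1911, 0.0022], 0.66)]
tin [([0.5099, -0.3258, 0.0005], 0.75)]
dropper [([0.6753, -0.3035, 0.0011], 0.67)]
spanner [([0.3771, -0.35, -0.0003], 0.97)]
1.2 [0.29192116 0.58073861 0.40472099] [[-8.93456529e-01  4.49149673e-01 -5.43314957e-05]
 [ 4.49149672e-01  8.93456530e-01  2.01314689e-05]
 [ 5.75848723e-05 -6.41638120e-06 -9.99999998e-01]] 0.08538987409546471
```

View pics/scene0.png

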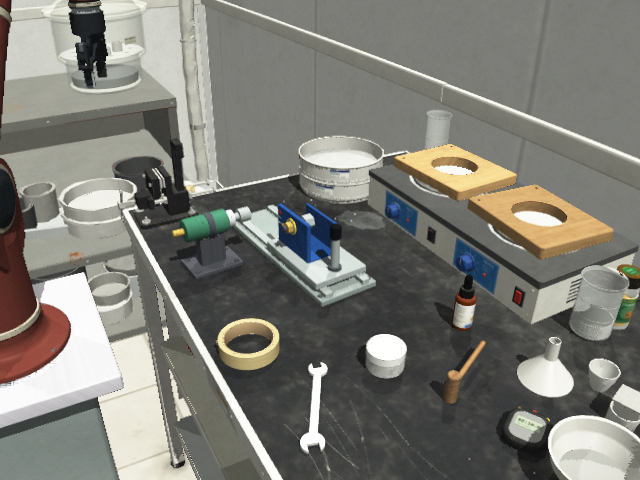

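View pics/top0.png

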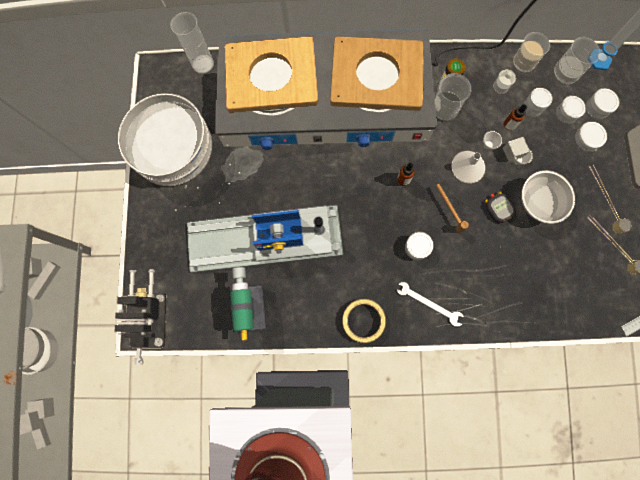

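Scene view: the bracket and brass nut are at (290,226), the post at (335,245), and the socket at (242,214). Top view: the slideway spans columns 188–342, the post is at (318,224), and the runner is at column 240. The networks' points fit this. Next I'll get yaw and the lateral offset from depth.

```bash
cat > h.py <<'E'
from rig import *
import cv2, numpy as np
def cloud(c):
    p,d=snapshot(c); k=camera_params(c)
    K=np.array([[k["fx"],0,k["cx"]],[0,k["fy"],k["cy"]],[0,0,1]])
    v,u=np.nonzero(d>0); 
    n=cv2.undistortPoints(np.c_[u,v].astype(np.float64)[:,None],K,np.array(k["dist"]))[:,0]
    z=d[v,u]; X=(np.c_[n*z[:,None],z]-np.array(k["t"]))@np.array(k["R"])
    return p,X,p[v,u].astype(int)
def sel(X,lo,hi): return np.all((X>lo)&(X<hi),1)
def Rz(a): c,s=np.cos(a),np.sin(a); return np.array([[c,-s,0],[s,c,0],[0,0,1.]])
def Rx(a): c,s=np.cos(a),np.sin(a); return np.array([[1.,0,0],[0,c,-s],[0,s,c]])
DOWN=np.diag([1.,-1,-1])
E
cat > meas.py <<'E'
from h import *
def meas(yaw=None):
    p,X,C=cloud("top")
    m=sel(X,[.4,-.2,.012],[.65,.3,.028]); 
    rect=cv2.minAreaRect(X[m][:,:2].astype(np.float32)); 
    q=X[m]; print("slide rect",rect)
    g=sel(X,[.3,.0,.07],[.5,.15,.125])&(C[:,1]>C[:,0]+20); G=X[g]   # green barrel
    e=np.linalg.svd(G[G[:,2]>.1]-G[G[:,2]>.1].mean(0))[2][0]; print("barrel",G.shape,G.mean(0),G.max(0),"axis",np.arctan(e[1]/e[0]))
    b=sel(X,[.4,-.2,.06],[.65,.2,.125])&(C[:,2]>C[:,0]+40); B=X[b]
    r2=cv2.minAreaRect(B[:,:2].astype(np.float32)); print("blue",B.shape,r2,B[:,2].max())
    P=X[sel(X,[.5,-.2,.1],[.62,.12,.13])&(C.max(1)<90)&(C[:,2]<C[:,0]+25)]; print("cap",P.shape,P.mean(0) if len(P) else 0,P.max(0) if len(P) else 0, P.min(0) if len(P) else 0)
    return G,B,P,rect
if __name__=="__main__":
    G,B,P,rect=meas()
    a=rect[2]; 
    for yaw in (np.radians(a),np.radians(a-90)):
        if abs(yaw)<.6:
            R=Rz(yaw); print("yaw",yaw); 
            for n,Q in(("G",G),("B",B),("P",P)):
                L=Q@R; print(n,np.percentile(L[:,1],[1,99]),L[:,1].mean(),"x",np.percentile(L[:,0],[1,99]))
            for n,q in (("post",[.552,-.1003,.1]),("nut",[.501,-.0103,.09]),("head",[.5428,-.0079,.09]),("sock",[.458,.0762,.088]),("runner",[.4296,.0735,0]),("slide",[.5085,.0607,0])): print(n,np.array(q)@R)
E
python3 meas.py
```

```text
slide rect ((0.4955676198005676, 0.07285325229167938), (0.1934780478477478, 0.4448730945587158), 5.044300079345703)
barrel (716, 3) [0.36499696 0.06372021 0.10473993] [0.410082   0.08831709 0.11307112] axis 0.07869008441158827
blue (541, 3) ((0.4900825321674347, -0.0006298571825027466), (0.11330655217170715, 0.19251877069473267), 81.60153198242188) 0.11582525721084634
cap (83, 3) [ 0.54164715 -0.08725182  0.11722009] [0.5568383  0.03883312 0.12447616] [ 0.50317212 -0.10806454  0.10015064]
yaw 0.08803964484319374
G [0.01250101 0.05380762] 0.03138072043757937 x [0.32965571 0.41263956]
B [-0.10563697 -0.00542058] -0.058823040932972276 x [0.50397928 0.57325979]
P [-0.1555847  -0.00980537] -0.13453874057014298 x [0.50427862 0.54486141]
post [ 0.54104314 -0.14844667  0.1       ]
nut [ 0.498154   -0.05431101  0.09      ]
head [ 0.54000313 -0.05559561  0.09      ]
sock [0.46292613 0.03563479 0.088     ]
runner [0.43439872 0.03544234 0.        ]
slide [0.51186769 0.01575456 0.        ]
```

```bash
cat >> h.py <<'E'
YAW=0.081; S=Rz(YAW)
def W(x,y,z): return S@np.array([x,y,z])
def headpose(c,t,flip):   # c: grasp point world; t tilt about slide x
    R=S@Rx(t)@(np.diag([-1.,1,-1]) if flip else DOWN)
    return c-.155*R[:,2],R
E
python3 - <<'E'
from h import *
np.set_printoptions(precision=3,suppress=True)
for n,q in (("post",[.552,-.1003,.1]),("nut",[.501,-.0103,.09]),("head",[.5428,-.0079,.09]),("sock",[.458,.0762,.088]),("runner",[.4296,.0735,0]),("bluec",0)):
    if q!=0: print(n,np.array(q)@S)
for s in (1,-1):
    R=S@Rz(s*np.pi/2)@DOWN
    for y in (-.144,-.144+.0895):
        print("post",s,inverse_kinematics(W(.5415,y,.264),R),inverse_kinematics(W(.5415,y,.36),R))
for f in (0,1):
    for t in (-.26,0,.26):
        for up in (0,.08):
            p,R=headpose(W(.5405,.038,.088),t,f); print("head",f,t,up,inverse_kinematics(p-up*R[:,2],R))
E
```

```text
post [ 0.542 -0.145  0.1  ]
nut [ 0.499 -0.051  0.09 ]
head [ 0.54  -0.052  0.09 ]
sock [0.463 0.039 0.088]
runner [0.434 0.038 0.   ]
post 1 [-0.027  0.667  0.262  1.843 -0.262  0.665  0.47 ] [-0.094  0.545  0.362  1.754 -0.239  0.886  0.454]
post 1 [-0.195  0.65   0.27   1.888 -0.273  0.639  0.324] [-0.247  0.519  0.342  1.798 -0.221  0.862  0.28 ]
post -1 [-0.472  0.953  1.131  1.856 -1.015  1.052 -1.97 ] [-0.489  0.78   1.134  1.766 -0.784  1.126 -2.156]
post -1 [ 0.305  0.686 -0.511  1.872  0.495  0.712  2.73 ] [-0.665  0.756  1.134  1.81  -0.772  1.099 -2.308]
head 0 -0.26 0 [-0.711  0.78   0.629  1.893 -0.29   0.633 -1.475]
head 0 -0.26 0.08 [-0.796  0.68   0.71   1.824 -0.226  0.814 -1.531]
head 0 0 0 [-0.53   0.728  0.539  1.914 -0.59   0.661 -1.114]
head 0 0 0.08 [-0.59   0.618  0.629  1.851 -0.481  0.829 -1.206]
head 0 0.26 0 [-0.304  0.715  0.391  1.917 -0.804  0.748 -0.832]
head 0 0.26 0.08 [-0.341  0.612  0.506  1.856 -0.702  0.918 -0.911]
head 1 -0.26 0 [-0.354  0.692  0.046  1.882  0.368  0.663  1.032]
head 1 -0.26 0.08 [-0.37   0.581  0.014  1.81   0.325  0.849  1.066]
head 1 0 0 [-0.126  0.667 -0.101  1.901  0.114  0.578  1.351]
head 1 0 0.08 [-0.14   0.547 -0.078  1.836  0.059  0.761  1.402]
head 1 0.26 0 [ 0.2    0.713 -0.398  1.901 -0.007  0.561  1.551]
head 1 0.26 0.08 [ 0.18   0.581 -0.301  1.839 -0.142  0.749  1.682]
```

```bash
python3 - <<'E'
from h import *
R=S@Rz(np.pi/2)@DOWN
y0=-.1445
reach(W(.5415,y0,.36),R)
move_linear(W(.5415,y0,.262),vel=.12)
set_gripper(0.0); o=get_obs(); print(o["time"],o["gripper_width"],o["finger_force"],o["force"])
move_linear(W(.5415,y0+.089,.262),vel=.06); hold(.2)
o=get_obs(); print(o["gripper_width"],o["force"],o["ee_pos"]@S)
set_gripper(0.085)
move_linear(W(.5415,y0+.089,.38),vel=.2)
o=get_obs(); print(o["time"],o["gripper_width"],o["force"])
p,_=headpose(W(.5405,.12,.088),0,1); reach(p+[0,.0,.14],S@np.diag([-1.,1,-1]))
for c in ("scene","top"):
    p,d=snapshot(c); cv2.imwrite(f"pics/{c}1.png",p[:,:,::-1])
    for q in ["post_grip","nut_center","head_center","socket_mouth","runner"]:
        print(c,q,[(np.round(np.array(r["at"])@S,4).tolist(),round(r["confidence"],2)) for r in mark_of(q,c)[:1]])
p=cv2.imread("pics/scene1.png")[150:310,170:400]; t=cv2.imread("pics/top1.png")[180:350,170:360]
cv2.imwrite("pics/c1.png",np.hstack([cv2.resize(p,(460,320),interpolation=2),cv2.resize(t,(340,320),interpolation=2)]))
E
```

```text
5.425 0.0183179127496984 58.496432304382324 [-3.13251559  0.28025033  5.66455091]
0.018425851123454736 [-4.72147153 -7.08217203  5.47575224] [ 0.54011961 -0.05876827  0.26231345]
8.6583 0.08487082464562386 [-0.36039     0.87701094 -0.31535911]
scene post_grip [([0.5409, -0.0548, 0.1095], 0.81)]
scene nut_center [([0.4999, 0.0352, 0.0884], 0.76)]
scene head_center [([0.5433, 0.0337, 0.0929], 0.65)]
scene socket_mouth [([0.4975, 0.0346, 0.0924], 0.71)]
scene runner [([0.4344, 0.0343, -0.0001], 0.76)]
top post_grip [([0.54, -0.0571, 0.1085], 0.8)]
top nut_center [([0.4988, 0.0319, 0.0859], 0.64)]
top head_center [([0.5372, 0.0349, 0.0889], 0.86)]
top socket_mouth [([0.4592, 0.0376, 0.0877], 0.98)]
top runner [([0.5172, 0.0228, 0.0028], 0.74)]
```

View pics/c1.png

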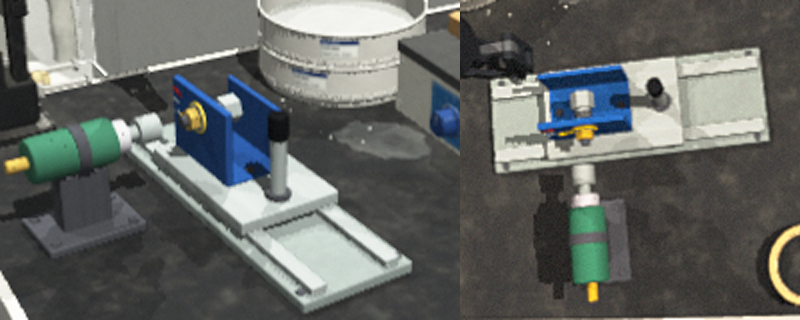

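The crop shows the nut at (585,133) and the head at (582,100). The runner's line through its tail (593,290) and the socket (583,175) falls a few mm to the left (+y) of them. I'll measure that residual.

```bash
python3 - <<'E'
from h import *
np.set_printoptions(precision=4,suppress=True)
for c in ("top","scene"):
    p,X,C=cloud(c); L=X@S
    def ext(n,lo,hi,m=True):
        q=L[sel(L,lo,hi)&m]; print(c,n,len(q), q[:,1].mean() if len(q) else 0,np.percentile(q[:,1],[3,97]).mean() if len(q) else 0,np.percentile(q[:,1],[3,97]) if len(q) else 0,"x",np.percentile(q[:,0],[3,97]) if len(q) else 0, "ztop y",q[q[:,2]>q[:,2].max()-.004][:,1].mean() if len(q) else 0,q[:,2].max() if len(q) else 0)
    bl=C[:,2]>C[:,0]+40; gray=(np.ptp(C,axis=1)<35); gr=C[:,1]>C[:,0]+20
    ext("barrel",[.3,-.05,.092],[.42,.1,.13],gr)
    ext("socket",[.435,.0,.09],[.462,.08,.12])
    ext("head",[.53,.0,.09],[.552,.08,.12],gray)
    ext("blue",[.5,-.05,.09],[.6,.12,.13],bl)
    ext("bluefront",[.5,-.05,.1],[.53,.12,.13],bl)
    ext("cap",[.52,-.09,.1],[.57,-.02,.13],C.max(1)<90)
    if c=="top":
        k=camera_params(c);K=np.array([[k["fx"],0,k["cx"]],[0,k["fy"],k["cy"]],[0,0,1]])
        # reproject image to plane z=0.1 in slide frame at 0.5mm/px
        gx,gy=np.meshgrid(np.arange(.1,-.08,-.0005),np.arange(.6,.3,-.0005))
        for z,n in ((.088,"a"),):
            Q=np.stack([gy,gx,np.full_like(gx,z)],-1).reshape(-1,3)@S.T
            uv=cv2.projectPoints(Q,cv2.Rodrigues(np.array(k["R"]))[0],np.array(k["t"]),K,np.array(k["dist"]))[0].reshape(gx.shape+(2,)).astype(np.float32)
            im=cv2.remap(p[:,:,::-1].copy(),uv,None,cv2.INTER_CUBIC)
            for y in np.arange(-.06,.1,.01):
                cx=int((.1-y)/.0005); cv2.line(im,(cx,0),(cx,600),(0,0,255) if abs(y-.03)<1e-6 else (90,90,90),1)
            cv2.imwrite("pics/rect1.png",im)
E
```

```text
top barrel 692 0.03434833328097383 0.03585524488010892 [0.0164 0.0553] x [0.3312 0.4101] ztop y 0.03584907644117376 0.11347928817690692
top socket 135 0.03622797353351224 0.03703387732727586 [0.0249 0.0492] x [0.438  0.4599] ztop y 0.03714049023875063 0.10463092671650476
top head 86 0.031864259273955586 0.03324002231677932 [0.0212 0.0453] x [0.5306 0.5458] ztop y 0.03237927939482968 0.10310429340143441
top blue 370 0.030668966326345352 0.03252976435124628 [-0.0161  0.0812] x [0.504  0.5728] ztop y 0.03465277991268159 0.11600072653554254
top bluefront 200 0.030818947791245024 0.03268064295433419 [-0.0152  0.0806] x [0.504  0.5123] ztop y 0.03465277991268159 0.11600072653554254
top cap 73 -0.05903080233303388 -0.05935675376760038 [-0.067  -0.0517] x [0.5281 0.5446] ztop y -0.058126248568406313 0.12532767837529377
scene barrel 632 0.02466342266676494 0.02831625245955248 [0.0137 0.043 ] x [0.3312 0.4133] ztop y 0.03316499189522582 0.11159577648219363
scene socket 124 0.03026820455011465 0.03242575475749708 [0.0208 0.0441] x [0.436  0.4612] ztop y 0.03265198228710033 0.10257720208947593
scene head 72 0.02570195400737731 0.0267744761972995 [0.0176 0.0359] x [0.5315 0.5501] ztop y 0.0291532221769646 0.10214894558737801
scene blue 407 0.02404457080934311 0.02874473926321376 [-0.0198  0.0772] x [0.5069 0.5755] ztop y 0.02928911922194135 0.11406189095005193
scene bluefront 216 0.02288927187703164 0.02870775114551752 [-0.0197  0.0771] x [0.5066 0.5149] ztop y 0.02928911922194135 0.11406189095005193
scene cap 150 -0.06523553865034006 -0.0635106659989717 [-0.0711 -0.0559] x [0.5315 0.5495] ztop y -0.06250613298982338 0.124706529943565
```

View pics/rect1.png

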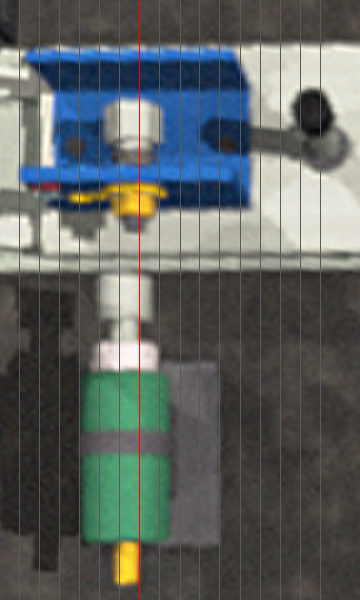

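In the rectified view (0.5 mm/px) the socket centre is at column 126.5, tail and barrel at 126, and head and nut at 132–135. So the yaw is right, and the nut is about 4 mm short. I'll nudge the post by that amount, allowing for the arm's compliance.

```bash
python3 - <<'E'
from h import *
np.set_printoptions(precision=4,suppress=True)
R=S@Rz(np.pi/2)@DOWN
reach(W(.5405,-.0588,.33),R)
move_linear(W(.5405,-.0588,.262),vel=.12)
set_gripper(0.0); a=get_obs()["ee_pos"]@S; print(a, get_obs()["gripper_width"])
c=a[1]+.004+.003
for i in range(3):
    move_linear(W(.5405,c,.262),vel=.03); hold(.15)
    e=a[1]+.004-(get_obs()["ee_pos"]@S)[1]; print("err",e)
    if abs(e)<.0008: break
    c+=e
set_gripper(0.085); print(get_obs()["ee_pos"]@S)
move_linear(W(.5405,-.055,.36),vel=.2)
p,_=headpose(W(.5405,.12,.088),0,1); reach(p+[0,0,.12],S@np.diag([-1.,1,-1]))
p,X,C=cloud("top"); L=X@S; gray=np.ptp(C,axis=1)<35
for n,lo,hi,m in (("socket",[.435,.0,.09],[.462,.08,.12],True),("head",[.53,.0,.09],[.552,.08,.12],gray),("cap",[.52,-.09,.1],[.57,-.02,.13],C.max(1)<90)):
    q=L[sel(L,lo,hi)&m]; print(n,q[:,1].mean(),np.percentile(q[:,1],[3,97]).mean())
print(get_obs()["time"])
E
```

```text
[ 0.54   -0.0589  0.2624] 0.01829295762048204
err -0.00028530910048366054
[ 0.5405 -0.0517  0.262 ]
socket 0.036022641192595246 0.03701100573505331
head 0.035406126186823234 0.03659708507267453
cap -0.055908840598090814 -0.055638066084508456
15.3333
```

```bash
cat >> h.py <<'E'
def hp(y,t,up=0,x=.5405):
    R=S@Rx(t)@np.diag([-1.,1,-1]); return W(x,y,.088)-(.152+up)*R[:,2],R
E
python3 - <<'E'
from h import *
np.set_printoptions(precision=4,suppress=True)
Y=.0368
p,R=hp(Y,-.26,.09); reach(p,R)
move_linear(hp(Y,-.26)[0],vel=.08); o=get_obs(); print(o["time"],o["force"])
set_gripper(0.0); hold(.1); o=get_obs(); print(o["gripper_width"],o["finger_force"],o["force"]@S,o["wrist_torque"])
print((o["ee_pos"]-hp(Y,-.26)[0])@S)
p,d=snapshot("scene"); q,d=snapshot("top")
cv2.imwrite("pics/c2.png",np.hstack([cv2.resize(p[130:290,170:400,::-1],(460,320),interpolation=2),cv2.resize(q[180:350,170:360,::-1],(340,320),interpolation=2)]))
E
```

```text
16.9917 [-0.0586 -0.4334  1.0591]
0.023286438187233416 58.84310376830399 [-1.5315  0.5331  3.2494] [0.2877 0.2325 0.0175]
[0.     0.0001 0.0003]
```

View pics/c2.png

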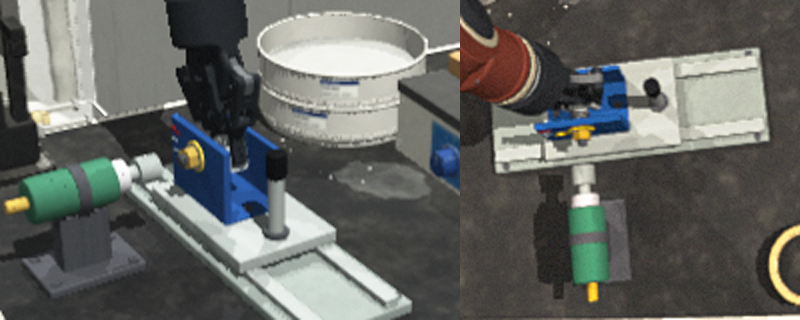

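The fingers hold the head at (235,155) in the crop. The opening is 23.3 mm, which fits 24 mm across flats, and forces are low. The pointer still droops below the mark. Now the turn.

```bash
python3 - <<'E'
from h import *
np.set_printoptions(precision=4,suppress=True)
Y=.0368
for t in np.linspace(-.26,.265,7)[1:]:
    p,R=hp(Y,t); move_linear(p,vel=.05,rot=R)
    o=get_obs(); print(round(t,3),o["gripper_width"],o["finger_force"],o["force"]@S)
hold(.3); o=get_obs(); print(o["time"],(o["ee_pos"]-p)@S,(R.T@o["tool_rot"])[[2,0,1],[1,2,0]])
p,X,C=cloud("top"); L=X@S
for n,lo,hi,m in (("socket",[.435,.0,.09],[.462,.08,.12],True),("cap",[.52,-.09,.1],[.57,-.02,.13],C.max(1)<90),("bluefront",[.5,-.05,.1],[.53,.12,.13],C[:,2]>C[:,0]+40)):
    q=L[sel(L,lo,hi)&m]; print(n,len(q),q[:,1].mean() if len(q) else 0,np.percentile(q[:,1],[3,97]) if len(q) else 0)
for c in("top","scene"):
    s,d=snapshot(c)
    for n in("nut_center","socket_mouth","post_grip"): print(c,n,[(np.array(r["at"])@S,r["confidence"]) for r in mark_of(n,c)[:1]])
cv2.imwrite("pics/c3.png",np.hstack([cv2.resize(s[160:240,220:320,::-1],(500,400),interpolation=2),cv2.resize(p[200:300,210:275,::-1],(260,400),interpolation=2)]))
E
```

```text
-0.172 0.02325367411617786 59.40021615475416 [-1.1455  1.2132  5.5014]
-0.085 0.023464654778818036 59.646095051430166 [-1.7786  0.2185  6.9188]
0.003 0.02299989165198098 59.880595626309514 [-1.1484  0.4395  6.8935]
0.09 0.023342871357603958 60.122481593862176 [-0.7645  0.1817  7.6424]
0.178 0.022978282750561244 60.35799921490252 [-1.4262 -0.1469  8.2052]
0.265 0.023089113513209563 60.57903556153178 [-0.4241 -0.0844  8.2126]
20.5833 [0.0002 0.0004 0.0003] [ 0.0015  0.0007 -0.0008]
socket 0 0 0
cap 0 0 0
bluefront 59 0.0707126895401982 [0.0563 0.0868]
top nut_center [(array([0.499 , 0.04  , 0.0862]), 0.58)]
top socket_mouth []
top post_grip []
scene nut_center [(array([0.498 , 0.0376, 0.0883]), 0.93)]
scene socket_mouth [(array([0.4644, 0.0359, 0.0894]), 0.67)]
scene post_grip [(array([ 0.5424, -0.0538,  0.1116]), 0.81)]
```

View pics/c3.png

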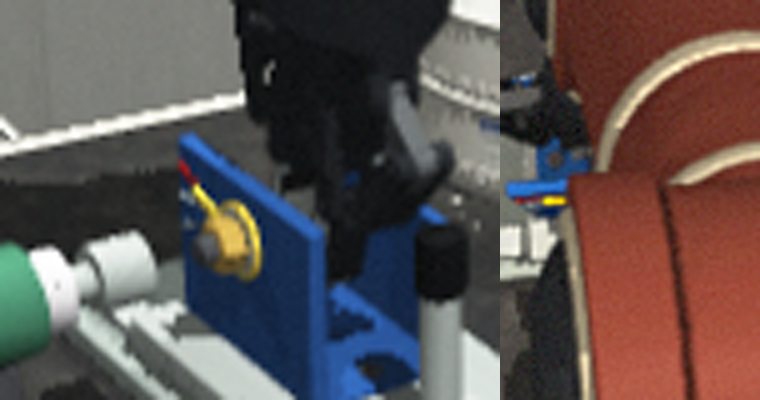

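The pointer (yellow, ending at about (195,185)) lies on the red mark. One check of the lateral alignment in the scene camera, against the same measure taken before the nudge.

```bash
python3 - <<'E'
from h import *
for i in range(2):
    p,X,C=cloud("scene"); L=X@S
    for n,lo,hi,m in (("socket",[.435,.0,.09],[.462,.08,.12],True),("cap",[.52,-.09,.1],[.57,-.02,.13],C.max(1)<90),("bluefront",[.5,-.05,.1],[.53,.12,.13],C[:,2]>C[:,0]+40)):
        q=L[sel(L,lo,hi)&m]; 
        if n=="cap": q=q[(q[:,1]<-.035)]
        print(n,len(q),q[:,1].mean(),np.percentile(q[:,1],[3,97]),q[q[:,2]>q[:,2].max()-.004][:,1].mean())
E
```

```text
socket 117 0.0302372830601868 [0.02254942 0.04332805] 0.03283732029717691
cap 150 -0.06135119373113272 [-0.06711635 -0.05193729] -0.03694571493378659
bluefront 222 0.026674958194045285 [-0.01712883  0.08064251] 0.032861018708608115
socket 118 0.03039359368956126 [0.02210744 0.04330524] 0.03322161032117124
cap 154 -0.061097845147202685 [-0.06756765 -0.05161747] -0.03564394430978285
bluefront 217 0.02750272971844806 [-0.01698027  0.08105272] 0.03181258817067088
```

```bash
python3 -c "
from rig import *
print(close_job())"
```

```text
the job is handed in; nothing more can be done
None
```

The job is handed in: by my camera checks the nut is in line with the socket to about 1 mm. The bolt head is still gripped at about 60 N and the pointer looks to be on the red mark; no verdict came back.

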